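Show a lantern house's painted sides to the phone

TASK

Pick the little wooden lantern house off its drying battens by the chimney and hold it up in the air over the white cross of the photo mat, its painted sides as high as the phone's lens. Turn it there so that the phone sees squarely first the red door, then the yellow window, then the blue window, pausing still for about two seconds at each, and finish while holding the house there, steady and level with its blue window to the phone. Keep the house upright all the time, keep off the phone, and do not disturb the glue bottle, the glasses case or the wooden star.

Things in the scene. Friction and masses are not known exactly. Their poses are not given: they have to be found in the camera images.
- house: Loose wooden lantern house, about 250 g. Origin: centre of underside, z up. In mm: base 84 x 84 x 6, walls 70 x 70 up to 66, stepped square roof (88, 70, 52 wide, 8 thick each) up to 90, dark chimney 30 x 30 from 90 to 135, square to x and y. Red door on +x, yellow window on +y, round blue window on -x, -y plain; the eaves over each painted side have its colour. Any yaw.
- chimney (a point): Middle of the chimney, on the house's axis, 112.5 mm above its underside; the chimney is 30 mm square and 45 mm tall.
- red_door (a point): Middle of the house's +x side (red arched door), 36 mm from the axis and 36 mm above the underside.
- yellow_window (a point): Middle of the house's +y side (yellow square window), 36 mm from the axis and 36 mm above the underside.
- blue_window (a point): Middle of the house's -x side (blue round window), 36 mm from the axis and 36 mm above the underside.
- drying_board: Plywood board 150 x 150 x 10 mm, fixed, with two battens on top along its x (140 x 16 x 12 mm, 50 mm between centres). Origin at the centre of its underside; the house stands about centred on the battens, 22 mm above the table.
- photo_stand: Fixed photo corner: grey mat 170 x 170 x 3 mm with a white cross in its middle, joined by a strip to a stand with a black phone (74 mm wide, 16 to 166 mm high, 8 thick). Origin under the cross at table height; +x points from the cross to the phone, whose camera side, 204 mm from the cross, looks back along -x.
- cross (a point): Centre of the white cross on the mat, 3 mm above the table.
- lens (a point): The phone's camera lens, 200 mm from the cross along the photo corner's +x and 140 mm above the table.
- glue_bottle: White glue bottle with yellow band and red nozzle, standing loose, 62 mm across, 180 mm tall, 450 g. Origin at the centre of its underside. Bystander.
- glasses_case: Dark blue glasses case lying loose, 155 x 60 x 36 mm, long along its x. Origin at the centre of its underside. Bystander.
- star: Six-pointed star of pale wood lying loose, 90 mm across, 12 mm thick. Origin at the centre of its underside. Bystander.
There are look-alikes about, which are no part of the job. What is shaped like the drying_board but green or orange is not meant.

How it is judged:
By the outcome, as a careful person would: the job done as asked, in the order asked, and still so for the second after the job is handed in, while the arm keeps its last pose, push and grip.
It also fails if it takes over 54 s, if anything falls off the work surface, if the arm or the gripper's body presses on something with over 40 N, if the wrist force passes 120 N, or if a joint passes its speed limit or range.

ROBOT

A 6-joint arm with a two-finger parallel gripper is mounted at the origin on the work surface. World frame = base frame: x ahead of the robot, y to its left, z up, the work surface at z = 0. Lengths are in m, angles in degrees, forces in N, time in s.
With the tool pointing down it reaches from about 0.325 to 0.9 m from the base axis. Payload 6.1 kg.
Tool frame: the origin (TCP) lies midway between the tips of the shut fingers; the grasp point (between the pads) lies 19 mm behind it; z points along the fingers, y is the line along which they close (so a half turn about z gives the same grasp; the last joint's range is limited). The gripper opens to 85 mm and grips with 20 to 120 N. Pads are 22 mm wide; open, the fingers measure 114 mm over their backs; the gripper's body (76 mm by 85 mm) begins 54 mm behind the grasp point. The pads swing forward as they close: fully open they stand 13 mm farther back than shut.
Start: joints at [58.894, 12.628, 87.462, -0, 79.91, -7.225], TCP at [0.253, 0.571, 0.231] pointing down, gripper open.
Joint ranges: [-170.65, 170.65], [-52.31, 119.04], [5.05, 147.46], [-71.25, 251.25], [11.57, 151.72], [-153.62, 153.62]. Speed limits (degrees/s): [147.25, 147.25, 172.46, 180, 180, 180].

INTERFACE

Orientations are given as a 3x3 rotation matrix whose columns are the frame's x, y, z axes.
In Python, from rig import bot gives the robot as it stands.
- The arm moves only by the shell command python3 -m crank 'ROWS'. ROWS is a JSON object of lists of equal length, an entry for each row: "fingers": the closure, from -1 (fully open) to 1 (shut); "linear": the shift along the tool's x, y, z scaled (see below), a list of three; "twist": the turn, a rotation vector about the tool's x, y, z scaled (see below), a list of three. A call has 1 to 20 rows; each row shifts and turns the commanded pose from where the row before left it, along the tool's axes as they then stand; what a row does not reach is not made up. The controller multiplies each number of a shift by 20 mm and each number of a turn by 10 degrees. A row lasts 1/8 s, in which the tool goes at most 62.5 mm and 10.7 degrees, less where a joint would pass 70% of its speed; a pose out of reach is approached as far as the arm can. A call with a number of a shift or a turn outside -1 to 1 is refused whole. A call with a gripper value outside its range is refused whole. The fingers move at their own pace and stop on an object; the grip force is fixed at half the most. Time passes only in rows, so rows that do not move let the fingers close. It gives the time, the measured TCP pose, the force, the opening and the grip force at its end, in the units of the state.
- bot.read_state(): the state, without advancing time (a new reading comes with each control period).
- bot.snapshot(name): name is "scene" or "top" or "wrist"; returns the picture (384x512x3 uint8, blue, green, red); there is no depth.
- bot.get_calibration(name): a dict with "fx", "fy", "cx", "cy" (pixels), "k1" (the pictures are not rectified: a ray, as slopes to the right and down, at radius r is drawn at 1 + k1 r^2 times it, then the intrinsics apply), "view" (4x4, takes a point from world to camera coordinates). Camera axes: x right, y up, looking along -z (the intrinsics and any distortion apply to the point x, -y, -z); pixel columns grow to the right and rows downward; lengths in m; the calibration is good to about 2 mm. A picture is of the moment at which its call begins: read the wrist's pose just before it. get_calibration takes no time and is no camera call; for the wrist camera it gives the pose at the moment of the call.
- bot.sign_off(): hands the job in; it is judged then, once.
The state is a dict: "clock": time; "joint_positions": joint angles; "joint_vel": joint speeds; "joint_torque": joint torques, N m; "tcp_pos": TCP position; "tool_rot": TCP orientation; "contact_force": force on the tool from outside, world axes, zero at the start; "torque": the same for the moment, N m; "grip_width": finger opening in m; "gripper_force": force on a finger pad.
Only numpy, scipy, OpenCV 4.12 (cv2) and the standard library are available. Lean on these libraries where they do the work, as an engineer would, in place of code of your own. Each camera call takes 0.05 s, during which the arm holds its last target. There are 200 camera calls.

## Working session

There is one attempt and no reset: what is moved stays moved. The work goes in short steps, Python scripts to look and compute and a shell command to move; the robot and the scene stay as the last step left them, time stands still between calls to the robot, and variables do not carry over. Pictures are saved under pics/ and viewed, at most 10 in all, crops included, and the job is handed in when it is done.

```bash
mkdir -p pics; python3 - <<'E'
from rig import bot
import cv2,numpy as np
for n in("scene","top"):
    im=bot.snapshot(n);cv2.imwrite(f"pics/{n}0.png",im)
    c=bot.get_calibration(n);print(n,{k:np.round(v,3).tolist() for k,v in c.items()})
s=bot.read_state();print(s["clock"],s["tcp_pos"],np.round(s["tool_rot"],3),s["contact_force"])
E
```

```text
scene {'fx': 429.475, 'fy': 429.475, 'cx': 250.785, 'cy': 192.243, 'k1': -0.126, 'view': [[0.239, 0.971, 0.006, -0.176], [-0.796, 0.192, 0.574, 0.359], [0.556, -0.141, 0.819, -1.957], [0.0, 0.0, 0.0, 1.0]]}
top {'fx': 392.465, 'fy': 392.465, 'cx': 248.406, 'cy': 198.76, 'k1': -0.056, 'view': [[0.028, -0.999, 0.017, 0.024], [0.98, 0.031, 0.195, -0.538], [-0.196, 0.012, 0.981, -1.288], [0.0, 0.0, 0.0, 1.0]]}
0.1 [0.25274686 0.57101968 0.23029716] [[-0.914  0.405 -0.001]
 [ 0.405  0.914 -0.002]
 [ 0.    -0.002 -1.   ]] [0.28129756 0.19456424 1.23788275]
```

View pics/scene0.png

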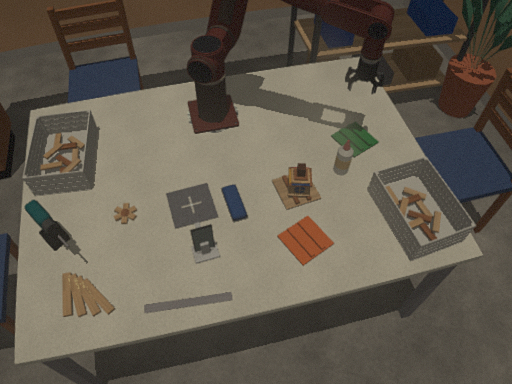

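View pics/top0.png

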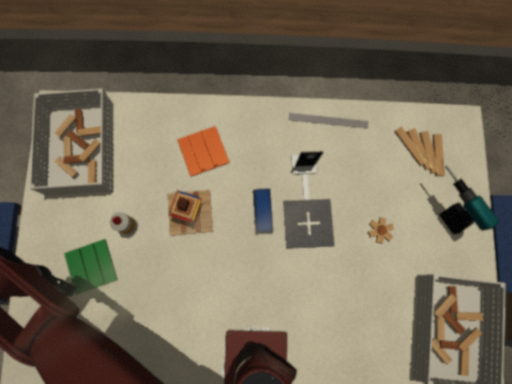

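The scene view shows the house on the natural plywood board at about (298,186), and the top view shows it at (185,207). The empty green board (scene 355,138; top 91,264) and orange board (scene 305,240; top 203,150) are look-alikes. The mat with the cross is at top (308,224), the phone at (308,160), the case at (263,211), the bottle at (121,222) and the star at (381,230). I'll confirm the house with one enlarged crop.

```bash
cat > h.py <<'E'
import numpy as np,cv2
from rig import bot
def ray(n,uv,c=None):
    c=c or bot.get_calibration(n)
    K=np.array([[c["fx"],0,c["cx"]],[0,c["fy"],c["cy"]],[0,0,1.]])
    p=cv2.undistortPoints(np.array(uv,float).reshape(-1,1,2),K,np.array([c["k1"],0,0,0.]))[:,0]
    V=np.array(c["view"]);R=V[:3,:3]
    d=np.c_[p[:,0],-p[:,1],-np.ones(len(p))]@R
    return -R.T@V[:3,3],d
def onz(n,uv,z,c=None):
    o,d=ray(n,uv,c);return o+d*((z-o[2])/d[:,2])[:,None]
def proj(n,P,c=None):
    c=c or bot.get_calibration(n);V=np.array(c["view"])
    q=np.atleast_2d(P)@V[:3,:3].T+V[:3,3];x=q[:,0]/-q[:,2];y=-q[:,1]/-q[:,2];r=1+c["k1"]*(x*x+y*y)
    return np.c_[c["fx"]*x*r+c["cx"],c["fy"]*y*r+c["cy"]]
E
python3 - <<'E'
import cv2,numpy as np
from h import *
s=cv2.imread("pics/scene0.png");t=cv2.imread("pics/top0.png")
a=cv2.resize(s[150:220,262:332],(400,400),interpolation=cv2.INTER_CUBIC);b=cv2.resize(t[172:242,152:222],(400,400),interpolation=cv2.INTER_CUBIC)
c=cv2.resize(t[140:260,240:340],(400,480),interpolation=cv2.INTER_CUBIC)
cv2.imwrite("pics/crop1.png",np.hstack([a,b]))
print("mat centre",onz("top",[[308,224]],.003),"phone",onz("top",[[308,160]],.166), "board",onz("top",[[191,213]],.02),"chim",onz("top",[[183,207]],.157),"bottle",onz("top",[[120,222]],.17),"case",onz("top",[[263,211]],.03))
E
```

```text
mat centre [[ 0.46300762 -0.1727672   0.003     ]] phone [[ 0.64666656 -0.14595085  0.166     ]] board [[0.48678933 0.23710839 0.02      ]] chim [[0.4834065  0.24468059 0.157     ]] bottle [[0.42822354 0.43390052 0.17      ]] case [[ 0.49991601 -0.01216939  0.03      ]]
```

View pics/crop1.png

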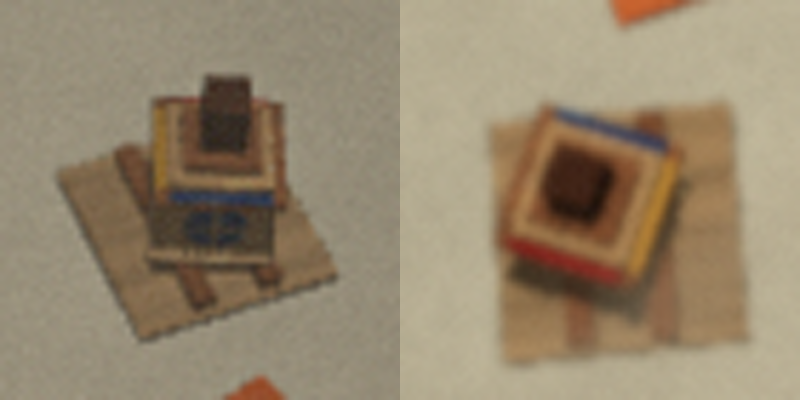

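The crop confirms the target: the house with the dark chimney, standing on the natural (uncoloured) battened board. In the top view its blue eave faces away from the robot, red faces the robot and yellow faces right. Next I'll measure the mat axis and the house pose.

```bash
python3 - <<'E'
import cv2,numpy as np
from h import *
def big(m,seed):
    n,l,s,c=cv2.connectedComponentsWithStats(m.astype(np.uint8));
    k=min(range(1,n),key=lambda i:np.hypot(*(c[i]-seed))+(1e3 if s[i,4]<15 else 0));return l==k,c[k],s[k,4]
def rect(n,m,z):
    cs,_=cv2.findContours(m.astype(np.uint8),cv2.RETR_EXTERNAL,cv2.CHAIN_APPROX_NONE);c=max(cs,key=cv2.contourArea)
    p=onz(n,c[:,0].astype(float),z)[:,:2]*1000
    r=cv2.minAreaRect(p.astype(np.float32));return np.round(r[0],1),np.round(r[1],1),round(r[2],1)
V={}
for n,ms,cs,hs in(("top",(308,224),(308,224),(183,206)),("scene",(191,205),(191,205),(302,170))):
    im=cv2.imread(f"pics/{n}0.png");g=im.max(2).astype(int);hsv=cv2.cvtColor(im,cv2.COLOR_BGR2HSV)
    w=np.zeros(g.shape,bool);w[ms[1]-32:ms[1]+32,ms[0]-32:ms[0]+32]=1
    m=w&(g<130)&(hsv[...,1]<70)
    mm,c,a=big(m,ms);cl=cv2.morphologyEx(mm.astype(np.uint8),cv2.MORPH_CLOSE,np.ones((5,5)))
    print(n,"mat",a,rect(n,cl,.003))
    w[:]=0;w[ms[1]-16:ms[1]+16,ms[0]-16:ms[0]+16]=1
    x=w&(g>135);mx,c,a=big(x,cs);print(" cross",a,c,onz(n,[c],.003)[0].round(4))
    w[:]=0;w[hs[1]-30:hs[1]+30,hs[0]-30:hs[0]+30]=1
    for nm,lo,hi in(("red",(170,120,60),(180,255,255)),("yel",(18,130,90),(30,255,255)),("blu",(100,80,30),(130,255,255))):
        q=w&(cv2.inRange(hsv,lo,hi)>0);ys,xs=np.nonzero(q)
        if len(xs)<8:print(nm,len(xs));continue
        e=rect(n,q,.092);print(" ",nm,len(xs),xs.mean().round(1),ys.mean().round(1),e)
    dk=w&(g<75)&(g>0)&((hsv[...,0]<25)|(hsv[...,0]>170));dm,c,a=big(dk,hs);ys,xs=np.nonzero(dm);print(" chim",a,c.round(1),xs.min(),xs.max(),ys.min(),ys.max())
E
```

```text
top mat 2137 (array([ 465.9, -172.8]), array([168.5, 169.5]), 4.2)
 cross 124 [308.7016129 223.       ] [ 0.4666 -0.1752  0.003 ]
red 0
  yel 29 196.0 208.5 (array([489.7, 212.7]), array([ 6.3, 56.5]), 74.8)
blu 0
 chim 106 [182.8 204.5] 178 188 199 210
scene mat 1605 (array([ 472.2, -173.9]), array([174.3, 171.1]), 4.4)
 cross 7 [190.71428571 204.57142857] [ 0.4712 -0.1756  0.003 ]
red 0
  yel 27 289.6 175.4 (array([488.5, 214.9]), array([ 7.6, 62.5]), 73.2)
  blu 15 300.7 184.1 (array([546.3, 267.7]), array([2.8, 6.3]), 34.7)
 chim 102 [300.9 170.2] 297 305 164 176
```

```bash
python3 -m crank '{"fingers":[-1,-1,-1,-1,-1,-1,-1,-1,-1,-1,-1,-1,-1,-1,-1,-1,-1,-1],"linear":[[0,0,0],[0,0,0],[0,0,0],[0,0,0],[0,0,0],[0,0,0],[0,0,0],[0,0,0],[0,0,0],[0,0,0],[0,0,0],[0,0,0],[0,0,0],[0,0,0],[0,0,0],[0,0,0],[0,0,0],[0,0,0]],"twist":[[0,0,1],[0,0,1],[0,0,1],[0,0,1],[0,0,1],[0,0,1],[0,0,1],[0,0,1],[0,0,1],[0,0,1],[0,0,1],[0,0,1],[0,0,1],[0,0,1],[0,0,1],[0,0,1],[0,0,1],[0,0,0.15]]}'
python3 -m crank '{"fingers":[-1,-1,-1,-1,-1,-1,-1,-1,-1,-1,-1,-1,-1,-1],"linear":[[0.98,0.79,0],[0.98,0.79,0],[0.98,0.79,0],[0.98,0.79,0],[0.98,0.79,0],[0.98,0.79,0],[0.98,0.79,0],[0.98,0.79,0],[0.98,0.79,0],[0.98,0.79,0],[0.98,0.79,0],[0.98,0.79,0],[0,0,0],[0,0,0]],"twist":[[0,0,0],[0,0,0],[0,0,0],[0,0,0],[0,0,0],[0,0,0],[0,0,0],[0,0,0],[0,0,0],[0,0,0],[0,0,0],[0,0,0],[0,0,0],[0,0,0]]}'
python3 - <<'E'
from h import *
s=bot.read_state();print(s["joint_positions"],s["tcp_pos"],np.array(s["tool_rot"]).round(4))
c=bot.get_calibration("wrist");im=bot.snapshot("wrist");cv2.imwrite("pics/w1.png",im)
import json;json.dump({k:np.array(v).tolist() for k,v in c.items()},open("w1.json","w"))
E
```

```text
clock: 2.35
tcp_pos: [0.2897, 0.5436, 0.2281]
tool_rot: [[0.98, -0.195, -0.043], [-0.193, -0.981, 0.032], [-0.048, -0.023, -0.999]]
contact_force: [0.2, 0.6, -0.0]
grip_width: 0.0855
gripper_force: 0.0
clock: 4.1
tcp_pos: [0.482, 0.3149, 0.2128]
tool_rot: [[0.981, -0.191, -0.043], [-0.19, -0.981, 0.034], [-0.048, -0.025, -0.999]]
contact_force: [0.3, -0.3, -0.6]
grip_width: 0.0857
gripper_force: 0.0
[ 23.69501117   7.56944927  95.2804485    2.80764102  78.63971463
 124.10664432] [0.48204552 0.31490055 0.21281435] [[ 0.9806 -0.1914 -0.0429]
 [-0.19   -0.9812  0.0336]
 [-0.0485 -0.0248 -0.9985]]
```

View pics/w1.png

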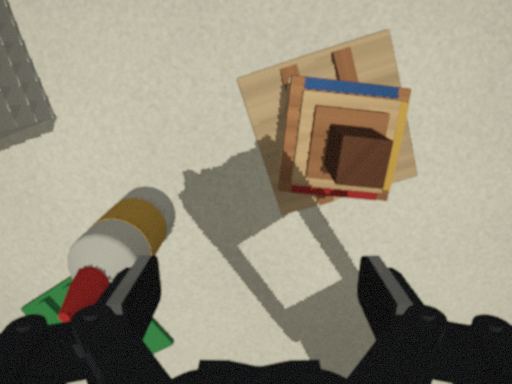

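The wrist view shows the house at about (350,140): chimney top (342–391, 135–186), blue eave at the top, yellow at the right and red at the bottom. The bottle is at (115,230). The tool picked up about 3° of tilt, which needs correcting.

```bash
cat >> h.py <<'E'
from scipy.spatial.transform import Rotation as Ro
def togo(pos,yaw):
    s=bot.read_state();R=np.array(s["tool_rot"]);a=np.radians(yaw)
    T=np.array([[np.cos(a),np.sin(a),0],[np.sin(a),-np.cos(a),0],[0,0,-1]])
    rv=np.degrees(Ro.from_matrix(R.T@T).as_rotvec())
    print("t",round(s["clock"],2),"tcp",np.round(s["tcp_pos"],4),"yaw",round(np.degrees(np.arctan2(R[1,0],R[0,0])),2),"tilt",np.round(np.degrees(R[:2,2]),2))
    d=np.array(pos)-s["tcp_pos"]
    print(" rot units",(rv/10).round(3)," lin units now",(R.T@d/.02).round(2)," lin after turn",(T.T@d/.02).round(2),"w",s["grip_width"],"F",s["gripper_force"],"J6",round(s["joint_positions"][5],1))
E
python3 - <<'E'
from h import *
import json
c=json.load(open("w1.json"));im=cv2.imread("pics/w1.png");hsv=cv2.cvtColor(im,cv2.COLOR_BGR2HSV)
w=np.zeros(im.shape[:2],np.uint8);w[60:215,265:420]=255
for nm,lo,hi in(("red",(172,120,60),(180,255,255)),("yel",(18,130,120),(30,255,255)),("blu",(100,80,60),(130,255,255))):
    q=cv2.inRange(hsv,lo,hi)&w;cs,_=cv2.findContours(q,0,1);k=max(cs,key=cv2.contourArea)[:,0].astype(float)
    P=onz("",k,.094,c)[:,:2];r=cv2.minAreaRect((P*1000).astype(np.float32));print(nm,len(k),np.round(r[0],1),np.round(r[1],1),round(r[2],2))
ch=onz("",[[342,135],[391,140],[388,186],[337,183]],.157,c);print(ch.round(4),ch.mean(0))
g=cv2.cvtColor(im,cv2.COLOR_BGR2GRAY)
m=((hsv[...,2]<95)&(w>0)).astype(np.uint8);print(m.sum())
# top face: darker/lighter split
print(im[160,350:395:5].tolist(),im[160,325:350:5].tolist())
print(np.round(proj("",[[.484,.245,.157]],c)))
togo((.482,.3149,.2128),-16)
E
```

```text
red 1 [461.1 257. ] [0. 0.] 0.0
yel 186 [490.9 210.4] [ 6.9 69. ] 73.81
blu 198 [541.1 238.3] [67.5  7.8] 74.0
[[0.5216 0.2606 0.157 ]
 [0.5138 0.2332 0.157 ]
 [0.4862 0.2368 0.157 ]
 [0.4936 0.2668 0.157 ]] [0.50379454 0.24935647 0.157     ]
3733
[[42, 62, 95], [40, 56, 92], [41, 59, 87], [45, 64, 96], [43, 63, 97], [45, 61, 95], [41, 63, 92], [43, 63, 93], [71, 146, 180]] [[26, 34, 53], [17, 25, 42], [9, 20, 38], [41, 60, 91], [39, 60, 95]]
[[375. 192.]]
t 4.15 tcp [0.4819 0.3151 0.2129] yaw -10.94 tilt [-2.45  1.93]
 rot units [-0.13   0.283  0.503]  lin units now [0.01 0.01 0.  ]  lin after turn [0.01 0.01 0.01] w 0.08579305140194753 F 0.0 J6 124.1
```

```bash
python3 -m crank '{"fingers":[-1,-1,-1,-1,-1,-1,-1,-1],"linear":[[0,0,0],[0,0,0],[0.48,0.72,0.16],[0.48,0.72,0.16],[0.48,0.72,0.16],[0.48,0.72,0.16],[0,0,0],[0,0,0]],"twist":[[-0.13,0.28,0.5],[0,0,0],[0,0,0],[0,0,0],[0,0,0],[0,0,0],[0,0,0],[0,0,0]]}' >/dev/null
python3 - <<'E'
from h import *
togo((.503,.249,.124),-16.1)
c=bot.get_calibration("wrist");im=bot.snapshot("wrist");cv2.imwrite("pics/w2.png",im)
hsv=cv2.cvtColor(im,cv2.COLOR_BGR2HSV)
for nm,lo,hi in(("red",(172,120,60),(180,255,255)),("yel",(18,130,120),(30,255,255)),("blu",(100,80,60),(130,255,255))):
    q=cv2.inRange(hsv,lo,hi);cs,_=cv2.findContours(q,0,1);
    for k in sorted(cs,key=cv2.contourArea)[-2:]:
        k=k[:,0].astype(float);P=onz("",k,.094,c)[:,:2];r=cv2.minAreaRect((P*1000).astype(np.float32));print(nm,len(k),k.mean(0).round(),np.round(r[0],1),np.round(r[1],1),round(r[2],2))
E
```

```text
t 5.15 tcp [0.5037 0.2484 0.2003] yaw -16.05 tilt [0.   0.02]
 rot units [-0.002  0.     0.005]  lin units now [-0.04 -0.02  3.82]  lin after turn [-0.04 -0.02  3.82] w 0.08553157380762988 F 0.0 J6 124.2
red 1 [218. 244.] [472.5 291.3] [0. 0.] 0.0
red 5 [286. 245.] [456.2 239.7] [1.6 0.9] 73.79
yel 10 [306. 216.] [476.4 218.8] [2.3 3.4] 76.44
yel 117 [311. 176.] [505.5 207.4] [ 8.5 39.4] 75.13
blu 200 [257. 143.] [541.  238.7] [67.6  7.3] 73.91
blu 382 [501.  88.] [526.2  59.8] [ 25.9 119.7] 83.9
```

View pics/w2.png

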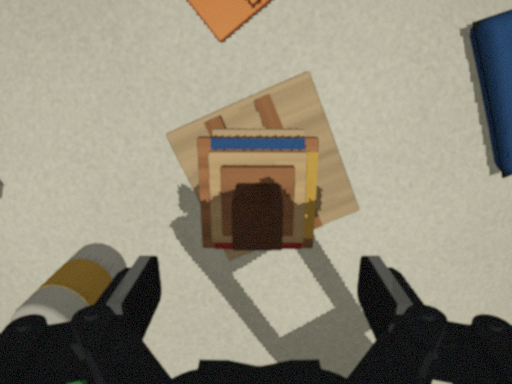

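The wrist view has the chimney (232–284, 183–250) centred between the fingers and square to them. I'll descend and grip.

```bash
python3 -m crank '{"fingers":[-1,-1,-1,-1,-1,-1,-1,1,1,1,1,1,1,1,1,1,1],"linear":[[-0.04,-0.02,0.65],[0,0,0.65],[0,0,0.65],[0,0,0.65],[0,0,0.65],[0,0,0.65],[0,0,0],[0,0,0],[0,0,0],[0,0,0],[0,0,0],[0,0,0],[0,0,0],[0,0,0],[0,0,0],[0,0,0],[0,0,0]],"twist":[[0,0,0],[0,0,0],[0,0,0],[0,0,0],[0,0,0],[0,0,0],[0,0,0],[0,0,0],[0,0,0],[0,0,0],[0,0,0],[0,0,0],[0,0,0],[0,0,0],[0,0,0],[0,0,0],[0,0,0]]}'
```

```text
clock: 7.32
tcp_pos: [0.5035, 0.2493, 0.1229]
tool_rot: [[0.961, -0.276, 0.001], [-0.276, -0.961, 0.0], [0.001, -0.001, -1.0]]
contact_force: [1.5, 0.6, 5.5]
grip_width: 0.0297
gripper_force: 60.3
```

```bash
python3 -m crank '{"fingers":[1,1,1,1,1,1,1,1,1,1,1,1,1,1,1,1,1,1,1],"linear":[[0,0,-0.3],[0,0,-0.6],[0,0,-0.7],[0,0,-0.7],[0,0,-0.7],[0,0,-0.7],[0,0,-0.4],[0.1,0.4,0],[0.2,0.9,0],[0.2,1,0],[0.2,1,0],[0.2,1,0],[0.2,1,0],[0.2,1,0],[0.2,1,0],[0.2,1,0],[0.2,1,0],[0.2,0.9,0],[0.1,0.4,0]],"twist":[[0,0,0],[0,0,0],[0,0,0],[0,0,0],[0,0,0],[0,0,0],[0,0,0],[0,0,0],[0,0,0],[0,0,0],[0,0,0],[0,0,0],[0,0,0],[0,0,0],[0,0,0],[0,0,0],[0,0,0],[0,0,0],[0,0,0]]}'
python3 - <<'E'
from h import *
togo((.467,-.174,.2049),-16.1)
c=bot.get_calibration("wrist");im=bot.snapshot("wrist");cv2.imwrite("pics/w3.png",im)
import json;json.dump({k:np.array(v).tolist() for k,v in c.items()},open("w3.json","w"))
E
```

```text
clock: 9.7
tcp_pos: [0.4863, 0.0314, 0.2041]
tool_rot: [[0.961, -0.278, -0.0], [-0.278, -0.961, -0.0], [0.0, 0.0, -1.0]]
contact_force: [-0.2, 0.0, -2.4]
grip_width: 0.0296
gripper_force: 59.6
t 9.7 tcp [0.4863 0.0314 0.2041] yaw -16.13 tilt [-0.   -0.01]
 rot units [ 0.001 -0.    -0.003]  lin units now [ 1.93 10.13 -0.04]  lin after turn [ 1.92 10.14 -0.04] w 0.029608884688017603 F 59.56828773021698 J6 100.6
```

View pics/w3.png

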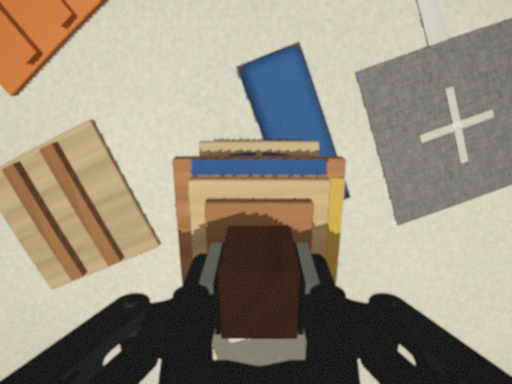

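The house is held level. The mat is clearly visible, with the cross at about (458,125) and the strip at (430,20), so I can measure the cross and its axis from this picture.

```bash
python3 - <<'E'
from h import *
import json
c=json.load(open("w3.json"));im=cv2.imread("pics/w3.png");g=im.max(2)
w=np.zeros(g.shape,np.uint8);w[82:168,413:500]=1
x=((g>140)&(w>0)).astype(np.uint8);n,l,s,ce=cv2.connectedComponentsWithStats(x);k=1+np.argmax(s[1:,4]);
ys,xs=np.nonzero(l==k);P=onz("",np.c_[xs,ys].astype(float),.003,c)[:,:2]*1000
r=cv2.minAreaRect(P.astype(np.float32));C=np.array(r[0])
print("cross",s[k],P.mean(0),r)
# arm angle: mod-90 fit using 4th-order moment
d=P-P.mean(0);z=d[:,0]+1j*d[:,1];z=z[abs(z)>9];print("arm yaw",np.degrees(np.angle(((z/abs(z))**4*abs(z)**2).sum()))/4)
# mat left & bottom edge lines
m=((g<115)&(cv2.cvtColor(im,cv2.COLOR_BGR2HSV)[...,1]<60)).astype(np.uint8);m[:,:352]=0;m[230:]=0
m=cv2.morphologyEx(m,cv2.MORPH_OPEN,np.ones((3,3)))
L=[];B=[]
for y in range(85,212,3):
    q=np.nonzero(m[y])[0]
    if len(q):L.append((q[0],y))
for xx in range(410,508,3):
    q=np.nonzero(m[:,xx])[0]
    if len(q):B.append((xx,q[-1]))
for nm,E in(("L",L),("B",B)):
    p=onz("",np.array(E,float),.003,c)[:,:2]*1000
    v=cv2.fitLine(p.astype(np.float32),cv2.DIST_HUBER,0,.01,.01).ravel();nrm=np.array([-v[1],v[0]])
    print(nm,"angle",np.degrees(np.arctan2(v[1],v[0])),"dist of cross",(P.mean(0)-v[2:])@nrm)
# strip edge
o=onz("",[[417,0],[440,0],[430,44],[443,40]],.002,c)[:,:2]*1000;print(o.round(1))
E
```

```text
cross [ 419   86   76   78 1423] [ 471.935192   -174.60541495] ((471.4972839355469, -174.947509765625), (63.23796844482422, 62.64247131347656), 49.79679870605469)
arm yaw 4.34786720768691Traceback (most recent call last):
  File "<stdin>", line 22, in <module>
  File "h.py", line 11, in onz
    o,d=ray(n,uv,c);return o+d*((z-o[2])/d[:,2])[:,None]
        ~~~^^^^^^^^
  File "h.py", line 6, in ray
    p=cv2.undistortPoints(np.array(uv,float).reshape(-1,1,2),K,np.array([c["k1"],0,0,0.]))[:,0]
      ~~~~~~~~~~~~~~~~~~~^^^^^^^^^^^^^^^^^^^^^^^^^^^^^^^^^^^^^^^^^^^^^^^^^^^^^^^^^^^^^^^^^
cv2.error: OpenCV(4.12.0) /io/opencv/modules/calib3d/src/undistort.dispatch.cpp:347: error: (-215:Assertion failed) CV_IS_MAT(_src) && CV_IS_MAT(_dst) && (_src->rows == 1 || _src->cols == 1) && (_dst->rows == 1 || _dst->cols == 1) && _src->cols + _src->rows - 1 == _dst->rows + _dst->cols - 1 && (CV_MAT_TYPE(_src->type) == CV_32FC2 || CV_MAT_TYPE(_src->type) == CV_64FC2) && (CV_MAT_TYPE(_dst->type) == CV_32FC2 || CV_MAT_TYPE(_dst->type) == CV_64FC2) in function 'cvUndistortPointsInternal'
```

```bash
python3 -m crank '{"fingers":[1,1,1,1,1,1,1,1,1,1,1,1,1,1,1,1,1,1,1],"linear":[[0.1,0.5,0],[0.2,0.9,0],[0.2,1,0],[0.2,1,0],[0.2,1,0],[0.2,1,0],[0.2,1,0],[0.2,1,0],[0.2,1,0],[0.2,0.9,0],[0.2,0.5,0],[0.05,0.3,0],[0,0,0],[0,0,0],[0,0,0],[0,0,0],[0,0,0],[0,0,0],[0,0,0]],"twist":[[0,0,0],[0,0,0],[0,0,0],[0,0,0],[0,0,0],[0,0,0],[0,0,0],[0,0,0],[0,0,0],[0,0,0],[0,0,0],[0,0,0],[0,0,0],[0,0,-0.5],[0,0,-0.7],[0,0,-0.7],[0,0,-0.7],[0,0,-0.4],[0,0,0]]}'
python3 - <<'E'
from h import *
togo((.471,-.1747,.2049),13.9)
E
```

```text
clock: 12.12
tcp_pos: [0.4724, -0.1723, 0.2042]
tool_rot: [[0.97, 0.242, 0.0], [0.242, -0.97, 0.0], [0.0, -0.0, -1.0]]
contact_force: [0.1, -0.3, -2.0]
grip_width: 0.0295
gripper_force: 59.8
t 12.12 tcp [ 0.4724 -0.1723  0.2042] yaw 13.99 tilt [0.   0.01]
 rot units [-0.001 -0.     0.009]  lin units now [-0.1   0.1  -0.03]  lin after turn [-0.1   0.1  -0.03] w 0.02953760010544631 F 59.7540557384491 J6 47.0
```

```bash
python3 -m crank '{"fingers":[1,1,1,1,1,1,1,1,1,1,1,1,1,1,1,1,1,1,1],"linear":[[-0.1,0.1,-0.03],[0,0,0],[0,0,0],[0,0,0],[0,0,0],[0,0,0],[0,0,0],[0,0,0],[0,0,0],[0,0,0],[0,0,0],[0,0,0],[0,0,0],[0,0,0],[0,0,0],[0,0,0],[0,0,0],[0,0,0],[0,0,0]],"twist":[[0,0,-0.4],[0,0,-0.7],[0,0,-0.8],[0,0,-0.8],[0,0,-0.8],[0,0,-0.8],[0,0,-0.8],[0,0,-0.8],[0,0,-0.8],[0,0,-0.8],[0,0,-0.8],[0,0,-0.8],[0,0,-0.8],[0,0,-0.8],[0,0,-0.8],[0,0,-0.8],[0,0,-0.8],[0,0,-0.4],[0,0,0]]}'
python3 - <<'E'
from h import *
togo((.471,-.1747,.2049),184.35)
E
```

```text
clock: 14.5
tcp_pos: [0.4709, -0.175, 0.2048]
tool_rot: [[-0.856, 0.517, 0.0], [0.517, 0.856, 0.0], [0.0, 0.0, -1.0]]
contact_force: [0.0, -0.5, -2.4]
grip_width: 0.0289
gripper_force: 59.8
t 14.5 tcp [ 0.4709 -0.175   0.2048] yaw 148.89 tilt [0.   0.01]
 rot units [ 1.000e-03  0.000e+00 -3.546e+00]  lin units now [ 0.    0.02 -0.  ]  lin after turn [-0.01  0.01 -0.  ] w 0.028936694908691423 F 59.764230251312256 J6 -88.3
```

```bash
python3 -m crank '{"fingers":[1,1,1,1,1,1,1,1,1],"linear":[[0,0,0],[0,0,0],[0,0,0],[0,0,0],[0,0,0],[0,0,0],[0,0,0],[0,0,0],[0,0,0]],"twist":[[0,0,-0.4],[0,0,-0.7],[0,0,-0.8],[0,0,-0.8],[0,0,-0.5],[0,0,-0.35],[0,0,0],[0,0,0],[0,0,0]]}'
python3 - <<'E'
from h import *
togo((.471,-.1747,.2049),184.35)
c=bot.get_calibration("wrist");cv2.imwrite("pics/w4.png",bot.snapshot("wrist"))
s=bot.snapshot("scene");t=bot.snapshot("top")
f=lambda i,u,v:cv2.resize(i[v-45:v+45,u-45:u+45],(400,400),interpolation=cv2.INTER_CUBIC)
cv2.imwrite("pics/st4.png",np.hstack([f(s,195,200),f(t,308,205)]))
E
```

```text
clock: 15.62
tcp_pos: [0.4709, -0.1753, 0.2048]
tool_rot: [[-0.997, -0.077, 0.0], [-0.077, 0.997, -0.0], [-0.0, -0.0, -1.0]]
contact_force: [0.3, -0.4, -2.7]
grip_width: 0.0295
gripper_force: 59.8
t 15.62 tcp [ 0.4709 -0.1753  0.2048] yaw -175.58 tilt [ 0. -0.]
 rot units [-0.     0.     0.007]  lin units now [-0.01  0.03 -0.  ]  lin after turn [-0.01  0.03 -0.  ] w 0.029547146187169044 F 59.765244126319885 J6 -123.8
```

View pics/w4.png

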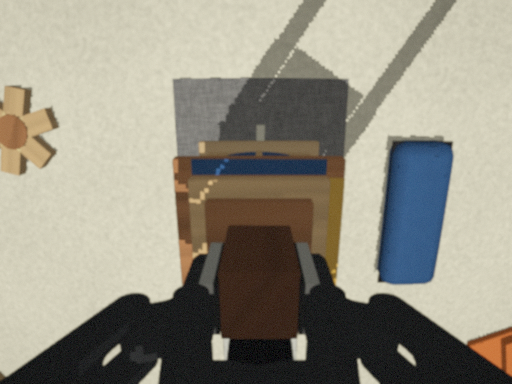

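View pics/st4.png

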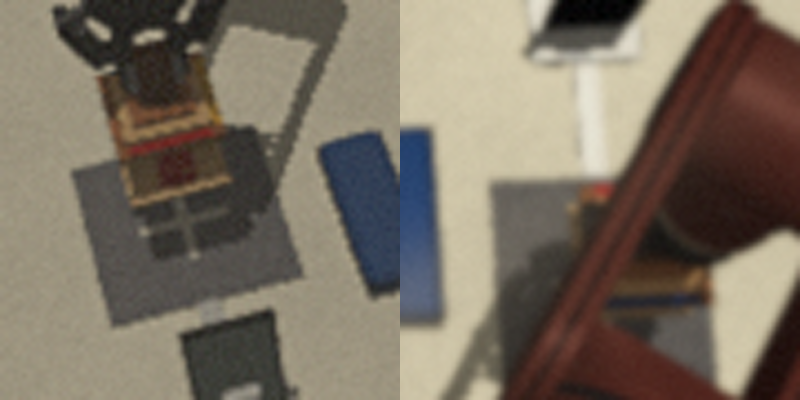

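The wrist view shows the mat edges (175–348) parallel to and centred on the house, and the scene view shows the red door towards the phone. I'll hold, then turn to yellow.

```bash
python3 -m crank '{"fingers":[1,1,1,1,1,1,1,1,1,1,1,1,1,1,1],"linear":[[0,0,0],[0,0,0],[0,0,0],[0,0,0],[0,0,0],[0,0,0],[0,0,0],[0,0,0],[0,0,0],[0,0,0],[0,0,0],[0,0,0],[0,0,0],[0,0,0],[0,0,0]],"twist":[[0,0,0],[0,0,0],[0,0,0],[0,0,0],[0,0,0],[0,0,0],[0,0,0],[0,0,0],[0,0,0],[0,0,0],[0,0,0],[0,0,0],[0,0,0],[0,0,0],[0,0,0]]}' | head -2
python3 -m crank '{"fingers":[1,1,1,1,1,1,1,1,1,1,1,1,1,1,1,1],"linear":[[0,0.02,0],[0,0,0],[0,0,0],[0,0,0],[0,0,0],[0,0,0],[0,0,0],[0,0,0],[0,0,0],[0,0,0],[0,0,0],[0,0,0],[0,0,0],[0,0,0],[0,0,0],[0,0,0]],"twist":[[0,0,0.4],[0,0,0.7],[0,0,0.8],[0,0,0.8],[0,0,0.8],[0,0,0.8],[0,0,0.8],[0,0,0.8],[0,0,0.8],[0,0,0.8],[0,0,0.7],[0,0,0.5],[0,0,0.3],[0,0,0],[0,0,0],[0,0,0]]}' | head -2
python3 - <<'E'
from h import *
togo((.471,-.1747,.2049),94.35)
E
```

```text
clock: 17.65
tcp_pos: [0.4709, -0.1753, 0.2048]
clock: 19.65
tcp_pos: [0.4708, -0.1749, 0.2048]
t 19.65 tcp [ 0.4708 -0.1749  0.2048] yaw 94.52 tilt [ 0. -0.]
 rot units [0.    0.    0.017]  lin units now [ 0.01  0.01 -0.  ]  lin after turn [ 0.01  0.01 -0.  ] w 0.029223372177605525 F 59.71394419670105 J6 -33.9
```

Yellow is within 0.2°. I'll hold 18 rows, then turn to blue.

```bash
python3 -m crank '{"fingers":[1,1,1,1,1,1,1,1,1,1,1,1,1,1,1,1,1],"linear":[[0,0,0],[0,0,0],[0,0,0],[0,0,0],[0,0,0],[0,0,0],[0,0,0],[0,0,0],[0,0,0],[0,0,0],[0,0,0],[0,0,0],[0,0,0],[0,0,0],[0,0,0],[0,0,0],[0,0,0]],"twist":[[0,0,0],[0,0,0],[0,0,0],[0,0,0],[0,0,0],[0,0,0],[0,0,0],[0,0,0],[0,0,0],[0,0,0],[0,0,0],[0,0,0],[0,0,0],[0,0,0],[0,0,0],[0,0,0],[0,0,0]]}' | head -2
python3 -m crank '{"fingers":[1,1,1,1,1,1,1,1,1,1,1,1,1,1,1,1],"linear":[[0,0,0],[0,0,0],[0,0,0],[0,0,0],[0,0,0],[0,0,0],[0,0,0],[0,0,0],[0,0,0],[0,0,0],[0,0,0],[0,0,0],[0,0,0],[0,0,0],[0,0,0],[0,0,0]],"twist":[[0,0,0.4],[0,0,0.7],[0,0,0.8],[0,0,0.8],[0,0,0.8],[0,0,0.8],[0,0,0.8],[0,0,0.8],[0,0,0.8],[0,0,0.8],[0,0,0.7],[0,0,0.5],[0,0,0.32],[0,0,0],[0,0,0],[0,0,0]]}' | head -2
python3 - <<'E'
from h import *
togo((.471,-.1747,.2049),4.35)
cv2.imwrite("pics/w5.png",bot.snapshot("wrist"))
E
```

```text
clock: 21.78
tcp_pos: [0.4709, -0.1749, 0.2048]
clock: 23.78
tcp_pos: [0.4709, -0.175, 0.2048]
t 23.77 tcp [ 0.4709 -0.175   0.2048] yaw 4.32 tilt [ 0.01 -0.01]
 rot units [ 0.001 -0.    -0.003]  lin units now [ 0.01 -0.01 -0.  ]  lin after turn [ 0.01 -0.01 -0.  ] w 0.029553006165996067 F 59.71406400203705 J6 56.3
```

View pics/w5.png

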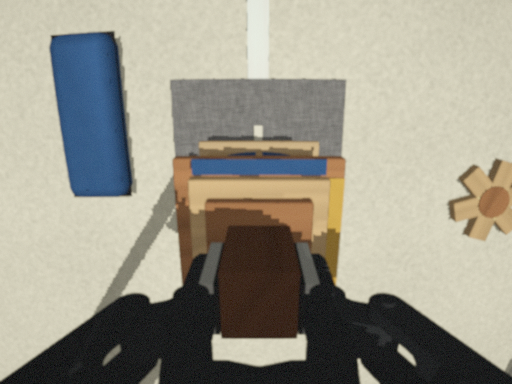

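The blue eave is square to the strip and the phone (strip at column 258, house centre at 259), and the case and star are undisturbed. I'll hold still, then hand in.

```bash
python3 -m crank '{"fingers":[1,1,1,1,1,1,1,1,1,1,1,1,1,1,1,1,1],"linear":[[0,0,0],[0,0,0],[0,0,0],[0,0,0],[0,0,0],[0,0,0],[0,0,0],[0,0,0],[0,0,0],[0,0,0],[0,0,0],[0,0,0],[0,0,0],[0,0,0],[0,0,0],[0,0,0],[0,0,0]],"twist":[[0,0,0],[0,0,0],[0,0,0],[0,0,0],[0,0,0],[0,0,0],[0,0,0],[0,0,0],[0,0,0],[0,0,0],[0,0,0],[0,0,0],[0,0,0],[0,0,0],[0,0,0],[0,0,0],[0,0,0]]}'
python3 -c "
from rig import bot
print(bot.sign_off())"
```

```text
clock: 25.95
tcp_pos: [0.4708, -0.1749, 0.2048]
tool_rot: [[0.997, 0.075, 0.0], [0.075, -0.997, -0.0], [0.0, 0.0, -1.0]]
contact_force: [-0.8, -0.2, -2.6]
grip_width: 0.0293
gripper_force: 59.7
the job is handed in; nothing more can be done
None
```

I handed the job in at about 26 s: the house was shown red, yellow, then blue to the phone, about two seconds each, and is held level over the cross with its blue window to the phone.

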